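# Lay the decorating brushes on the graded rest

### The job

The painting is done: lay the liner tool and the three brushes back on the wooden brush rest in order of length, the shortest at its narrow end and the longest at its wide end, one in each pair of notches. Each must lie across both rails with its working tip (the bristles, or the liner's point) out beyond the straight front rail and its handle end out over the slanted rear rail. Do not shift the terracotta cup that is drying on the table.

Things in the scene. Friction and masses are not known exactly. Their poses are not given: they have to be found in the camera images.
- brush_rest: Low fixed wooden rest, 224 mm long (y), 46 mm high: two notched rails 13 mm thick, the front one straight along y, the rear one slanting: narrow at the +y end, wide at -y. Between them it is open to the table but for a cross-piece 16 mm high near each end (y = +-101 mm). Origin on the table under its middle; +x points from rear to front rail, away from the robot within 0.6 rad
- notch1 (a point): First (at the narrow +y end) notch of the front rail: middle of its flat bottom, 30 mm above the table, at half the rail's thickness. Axes as the rest's. V notch 16 mm deep, 15 mm wide at the bottom, 35 mm at the mouth; notches are 56 mm apart along y. Its partner in the rear rail, alike and as high, lies 68 mm behind it, straight along -x.
- notch2 (a point): Second notch of the front rail: middle of its flat bottom, 30 mm above the table, at half the rail's thickness. Axes as the rest's. V notch 16 mm deep, 15 mm wide at the bottom, 35 mm at the mouth; notches are 56 mm apart along y. Its partner in the rear rail, alike and as high, lies 86 mm behind it, straight along -x.
- notch3 (a point): Third notch of the front rail: middle of its flat bottom, 30 mm above the table, at half the rail's thickness. Axes as the rest's. V notch 16 mm deep, 15 mm wide at the bottom, 35 mm at the mouth; notches are 56 mm apart along y. Its partner in the rear rail, alike and as high, lies 104 mm behind it, straight along -x.
- notch4 (a point): Fourth (at the wide -y end) notch of the front rail: middle of its flat bottom, 30 mm above the table, at half the rail's thickness. Axes as the rest's. V notch 16 mm deep, 15 mm wide at the bottom, 35 mm at the mouth; notches are 56 mm apart along y. Its partner in the rear rail, alike and as high, lies 122 mm behind it, straight along -x.
- liner_tool_mid (a point): Liner tool: a plain grey-green taped stick without bristles, 135 mm long, 13 mm thick, 30 g, pointed at the working end. The point is half-way along and half-way up (6.6 mm above the table as it lies). It lies along y, point at -y, handle end at +y; z up. On the rest its middle belongs 36 mm behind the front notch, 15 mm more or less does no harm. Firm all along; balances at the middle.
- brush_1_mid (a point): Short pattern brush with a black handle, 185 mm long, 10 mm thick, 12 g. The point is half-way along and half-way up (5.0 mm above the table as it lies). It lies along y, bristle tip at -y, handle end at +y; z up. On the rest its middle belongs 36 mm behind the front notch, 15 mm more or less does no harm. Its front 36 mm are soft and carry nothing; it balances 18 mm behind the middle.
- brush_0_mid (a point): Middle pattern brush with a reddish brown handle, 205 mm long, 9 mm thick, 12 g. The point is half-way along and half-way up (4.5 mm above the table as it lies). It lies along y, bristle tip at -y, handle end at +y; z up. On the rest its middle belongs 36 mm behind the front notch, 15 mm more or less does no harm. Its front 41 mm are soft and carry nothing; it balances 20 mm behind the middle.
- brush_2_mid (a point): Long pattern brush with a pale wooden handle, 230 mm long, 11 mm thick, 12 g. The point is half-way along and half-way up (5.5 mm above the table as it lies). It lies along y, bristle tip at -y, handle end at +y; z up. On the rest its middle belongs 36 mm behind the front notch, 15 mm more or less does no harm. Its front 45 mm are soft and carry nothing; it balances 22 mm behind the middle.
- cup: Small terracotta cup set aside to dry, 65 mm across, 50 mm high, standing on the table beyond the brushes; origin at the centre of its foot. Not to be shifted.

How it is judged:
By the outcome, as a careful person would: the job done as asked, in the order asked, and still so for the second after the job is handed in, with the robot touching nothing.
It also fails if it takes over 106 s, if anything falls off the work surface, if the arm or the gripper's body presses on something with over 40 N, if the wrist force passes 120 N, or if a joint passes its speed limit or range.

### The arm

A 7-joint arm with a two-finger parallel gripper is mounted at the origin on a cart in front of the work surface, level with it; the furniture and walls round the work are solid. World frame = base frame: x ahead of the robot, y to its left, z up, the work surface at z = 0. Lengths are in m, angles in rad, forces in N, time in s.
With the tool pointing down it reaches from about 0.425 to 1.025 m from the base axis. Payload 3.6 kg.
Tool frame: the origin (TCP) lies midway between the tips of the shut fingers; the grasp point (between the pads) lies 19 mm behind it; z points along the fingers, x is the direction in which the jaws open and shut, and the axes are right-handed (so a half turn about z gives the same grasp; the last joint's range is limited). The gripper opens to 85 mm and grips with 20 to 120 N. Pads are 22 mm wide; open, the fingers measure 114 mm over their backs; the gripper's body (76 mm by 85 mm) begins 54 mm behind the grasp point. The pads swing forward as they close: fully open they stand 13 mm farther back than shut.
Start: joints at [-1.294, 0.591, 0.048, 1.609, -0.033, 0.943, -0.034], TCP at [0.262, 0.676, 0.231] pointing down, gripper open.
Joint ranges: [-2.69, 2.69], [-0.47, 2.24], [-1.27, 1.36], [0.19, 2.51], [-1.53, 4.68], [0.08, 2.07], [-3.09, 3.09]. Speed limits (rad/s): [2.57, 2.57, 3.14, 3.14, 3.14, 3.14, 3.14].

### API

Orientations are given as [roll, pitch, yaw] about the fixed x, y, z axes, in that order (R = Rz(yaw) Ry(pitch) Rx(roll)).
In Python, from workcell import get_obs, read_camera, hand_in, boxes_of gives the robot as it stands.
- The arm moves only by the shell command python3 -m creep 'ROWS' [FORCE]. ROWS is JSON, a list of rows, each a list of 3 entries, a list of its own where there are three numbers: the turn, a rotation vector about the tool's x, y, z in rad, then the shift along the tool's x, y, z in m, then the finger opening in m, from 0 to 0.0854. In form: [[[wx, wy, wz], [x, y, z], gripper], ...]. A call has 1 to 12 rows; each row is the pose to reach, as a shift and turn from the pose measured when the call began, along the tool's axes at that moment; what a row does not reach only later rows make up. A row lasts 1/8 s, in which the tool goes at most 62.5 mm and 10.7 degrees, less where a joint would pass 70% of its speed; a pose out of reach is approached as far as the arm can. A call with a gripper value outside its range is refused whole. The fingers move at their own pace and stop on an object; FORCE is the grip in N (left out, the last holds). Time passes only in rows, so rows that repeat a pose let the fingers close. It gives the time, the measured TCP pose, the force and the opening at its end, in the units of the state.
- get_obs(): the state, without advancing time (a new reading comes with each control period).
- read_camera(name): name is "side" or "top" or "wrist"; returns a dict with "image" (384x512x3 uint8, blue, green, red), "depth" (384x512 float32, m along the optical axis (not along the pixel's ray), 0 where there is no reading), "K" (3x3 intrinsics, pixels), "extrinsics" (4x4, takes a point from world to camera coordinates). Camera axes: x right, y down, z forward; pixel columns grow to the right and rows downward; lengths in m; the calibration is good to about 2 mm. A picture is of the moment at which its call begins.
- hand_in(): hands the job in, once; it reports no verdict.
Trained networks look in a picture, given as the dict that the camera call returned (one of the last four; its "shot" number tells which), for a name from the list of things; names that differ only in an ending like _2 or _b are one class to them, and where a whole thing is asked for, a point or a joint stands for the part that bears it (a point fixed in the world has none). Each returns a list of dicts, best first, with "confidence" (0 to 1); they miss things now and then, are a little off and sometimes report something else, mostly with a low value. They report only what shows in the picture. A call takes as long as a camera call.
- boxes_of(picture, label): "centre" ([column, row] as shares, 0 to 1, of the picture: columns of its width, rows of its height, amid what is visible of it).
The state is a dict: "clock": time; "joint_pos": joint angles; "qvel": joint speeds; "effort": joint torques, N m; "tcp_pos": TCP position; "orientation": TCP orientation; "contact_force": force on the tool from outside, world axes, zero at the start; "moment": the same for the moment, N m; "width": finger opening in m.
Only numpy, scipy, OpenCV 4.12 (cv2) and the standard library are available. Lean on these libraries where they do the work, as an engineer would, in place of code of your own. Each camera call takes 0.05 s, during which the arm holds its last target.

## Working session

There is one attempt and no reset: what is moved stays moved. The work goes in short steps, Python scripts to look and compute and a shell command to move; the robot and the scene stay as the last step left them, time stands still between calls to the robot, and variables do not carry over. Pictures are saved under pics/ and viewed, and the job is handed in when it is done.

```bash
ls; mkdir -p pics; python3 - <<'E'
from workcell import *
import cv2
o=get_obs(); print({k:o[k] for k in('clock','tcp_pos','orientation','width','contact_force')})
for n in('top','side'):
    p=read_camera(n); cv2.imwrite(f'pics/{n}0.png',p['image']); print(n,p['K'].tolist() if hasattr(p['K'],'tolist') else p['K'],p['extrinsics'])
    for l in('brush_rest','liner_tool_mid','brush_0_mid','brush_1_mid','brush_2_mid','cup','notch1','notch4'):
        print(l,[(r['confidence'],[round(r['centre'][0]*512),round(r['centre'][1]*384)]) for r in boxes_of(p,l)[:4]])
E
```

```text
pics
{'clock': 0.0, 'tcp_pos': array([0.26173827, 0.67521884, 0.23014366]), 'orientation': array([3.14145259e+00, 2.24233086e-03, 1.20107061e+00]), 'width': 0.08494972505438679, 'contact_force': array([ 0.10096959, -0.44373504,  0.03482329])}
top [[357.8437270831006, 0.0, 257.17808310326905], [0.0, 357.8437270831006, 190.30550736065655], [0.0, 0.0, 1.0]] [[ 0.02108896 -0.99972907  0.00985126 -0.04047238]
 [-0.98714592 -0.02238288 -0.15824643  0.65393033]
 [ 0.15842405 -0.00638738 -0.98735051  0.91828994]
 [ 0.          0.          0.          1.        ]]
brush_rest [(0.82, [169, 231]), (0.26, [344, 189])]
liner_tool_mid [(0.67, [380, 237])]
brush_0_mid [(0.44, [294, 205])]
brush_1_mid [(0.57, [255, 219])]
brush_2_mid [(0.71, [344, 190])]
cup [(0.85, [233, 145])]
notch1 [(0.73, [165, 231]), (0.51, [295, 193])]
notch4 [(0.73, [165, 231]), (0.51, [295, 193])]
side [[495.6280636803259, 0.0, 261.6037670241911], [0.0, 495.6280636803259, 192.91274229573085], [0.0, 0.0, 1.0]] [[ 0.93640581 -0.34998237  0.02562221 -0.61060773]
 [-0.1336163  -0.42310987 -0.89617226  0.14190667]
 [ 0.3244855   0.83575737 -0.44296589  1.23841626]
 [ 0.          0.          0.          1.        ]]
brush_rest [(0.56, [201, 183]), (0.36, [275, 234])]
liner_tool_mid [(0.84, [273, 292])]
brush_0_mid [(0.72, [276, 233]), (0.51, [274, 292])]
brush_1_mid [(0.71, [238, 216])]
brush_2_mid [(0.63, [329, 258])]
cup [(0.91, [298, 191]), (0.36, [201, 182])]
notch1 [(0.86, [201, 179]), (0.28, [309, 257])]
notch4 [(0.86, [201, 179]), (0.28, [309, 257])]
```

View pics/top0.png

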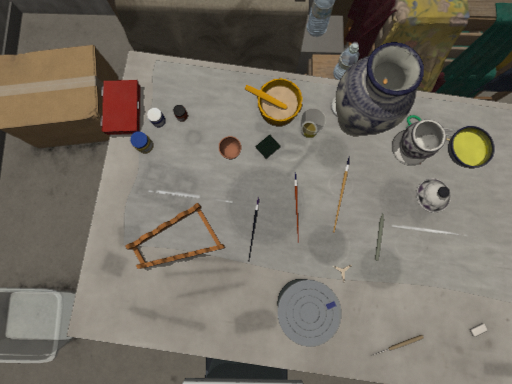

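View pics/side0.png

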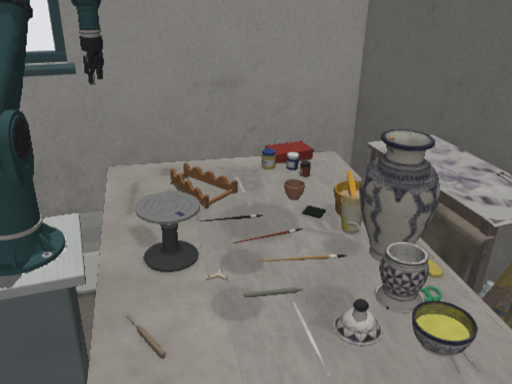

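```bash
cat > h.py <<'E'
import numpy as np, cv2
from workcell import *
def ray(p,uv,z):
    K=np.array(p['K']);E=np.array(p['extrinsics']);R=E[:3,:3];t=E[:3,3]
    d=R.T@np.linalg.inv(K)@np.array([uv[0],uv[1],1.]);c=-R.T@t
    return c+d*(z-c[2])/d[2]
def proj(p,X):
    K=np.array(p['K']);E=np.array(p['extrinsics']);X=np.atleast_2d(X)
    c=X@E[:3,:3].T+E[:3,3];u=c@K.T;return u[:,:2]/u[:,2:]
E
python3 - <<'E'
from h import *
p=read_camera('top');im=p['image']
def crop(x0,y0,x1,y1,s,n):
    c=cv2.resize(im[y0:y1,x0:x1],None,fx=s,fy=s,interpolation=cv2.INTER_CUBIC)
    for x in range((x0+9)//10*10,x1,10):
        cv2.line(c,((x-x0)*s,0),((x-x0)*s,6),(0,0,255),1); 
        if x%20==0: cv2.putText(c,str(x),((x-x0)*s,16),0,.35,(0,0,255),1)
    for y in range((y0+9)//10*10,y1,10):
        cv2.line(c,(0,(y-y0)*s),(6,(y-y0)*s),(0,0,255),1); cv2.putText(c,str(y),(8,(y-y0)*s+4),0,.35,(0,0,255),1)
    cv2.imwrite(n,c)
crop(115,190,235,280,6,'pics/rest.png'); crop(235,145,395,270,5,'pics/br.png')
E
```

```text
(no output)
```

View pics/rest.png

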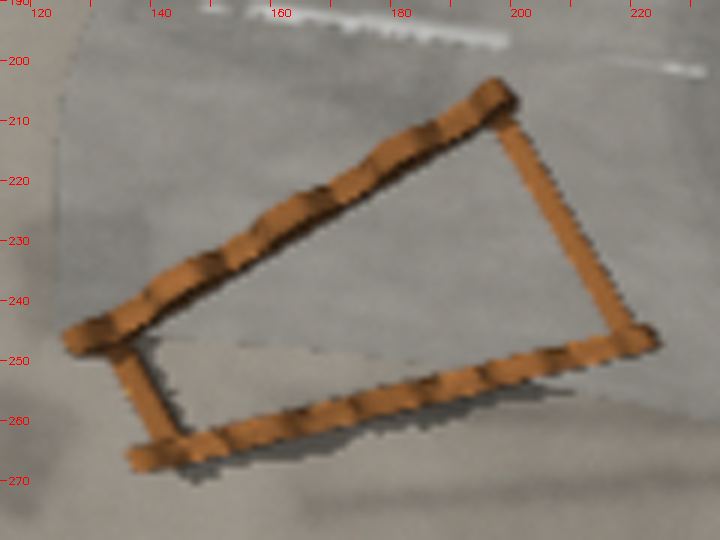

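View pics/br.png

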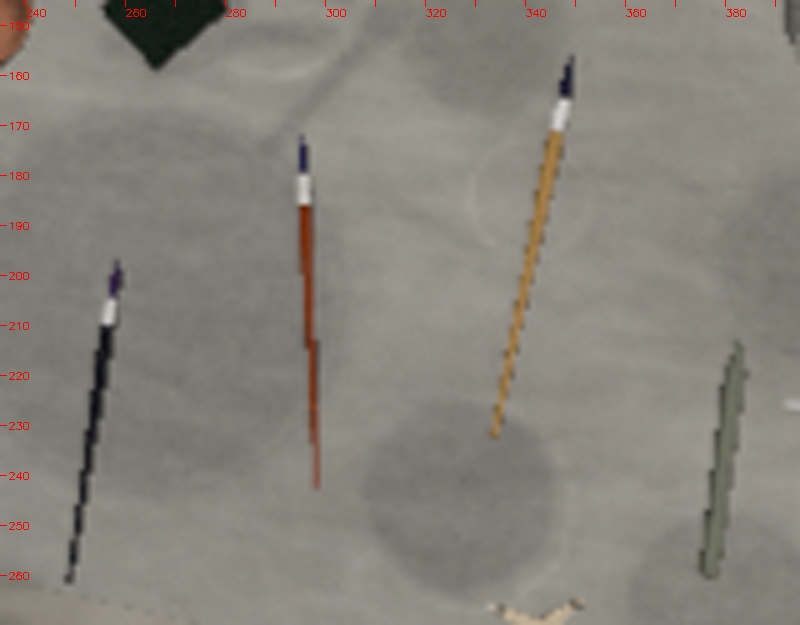

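```bash
cat > fit.py <<'E'
from h import *
from scipy.optimize import minimize
ny=[.084,.028,-.028,-.084]
def pieces():
    P=[]
    prof=[]
    e=[.112]+sum([[n+.0175,n-.0175] for n in ny],[])+[-.112]
    b=[.112]+sum([[n+.0075,n-.0075] for n in ny],[])+[-.112]
    prof.append([(.112,0),(.112,.030),(-.112,.030),(-.112,0)])
    for i in range(0,10,2): prof.append([(b[i],.03),(e[i],.046),(e[i+1],.046),(b[i+1],.03)])
    for pr in prof:
        P.append(np.array([(dx,y,z) for y,z in pr for dx in(-.0065,.0065)]))
        P.append(np.array([(dx-(.068+(.084-y)*.018/.056),y,z) for y,z in pr for dx in(-.0068,.0068)]))
    for y in(.101,-.101):
        xr=-(.068+(.084-y)*.018/.056)
        P.append(np.array([(x,y+d,z) for x in(0,xr) for d in(-.005,.005) for z in(0,.016)]))
    return P
PC=pieces();S=4
def tf(v,X):
    c,s=np.cos(v[2]),np.sin(v[2]);return X@np.array([[c,-s,0],[s,c,0],[0,0,1]]).T+[v[0],v[1],0]
def rend(p,v):
    m=np.zeros((384*S,512*S),np.uint8)
    for q in PC:
        u=proj(p,tf(v,q));u=(u+.5)*S
        cv2.fillConvexPoly(m,cv2.convexHull(np.round(u).astype(np.int32)),1)
    return m
def mask(p,box):
    h=cv2.cvtColor(p['image'],cv2.COLOR_BGR2HSV);m=((h[...,0]<22)&(h[...,1]>85)).astype(np.uint8)
    k=np.zeros_like(m);x0,y0,x1,y1=box;k[y0:y1,x0:x1]=m[y0:y1,x0:x1]
    return cv2.resize(k.astype(np.float32),None,fx=S,fy=S,interpolation=cv2.INTER_LINEAR)>.5
E
python3 - <<'E'
from fit import *
T=read_camera('top');Sd=read_camera('side')
M={'t':(T,mask(T,(115,195,235,280))),'s':(Sd,mask(Sd,(160,155,245,210)))}
a=ray(T,(128,247),.046);b=ray(T,(198,207),.046)
c=(a+b)/2;yaw=np.arctan2(-(a-b)[0],(a-b)[1])
v0=np.array([c[0],c[1],yaw]);print(a,b,v0)
def iou(v,ks):
    r=0
    for k in ks:
        p,m=M[k];q=rend(p,v)>0;r+=1-(q&m).sum()/(q|m).sum()
    return r
for ks in('t','s','ts'):
    r=minimize(iou,v0,args=(ks,),method='Nelder-Mead',options=dict(initial_simplex=v0+np.vstack([np.zeros(3),np.diag([.01,.01,.05])]),xatol=1e-4,fatol=1e-4));print(ks,r.x,r.fun)
v=r.x
for k in 'ts':
    p,m=M[k];o=cv2.resize(p['image'],None,fx=S,fy=S);o[...]=o//2;q=rend(p,v);
    cs,_=cv2.findContours(q,cv2.RETR_LIST,cv2.CHAIN_APPROX_NONE);o=cv2.resize(p['image'],None,fx=S,fy=S);cv2.drawContours(o,cs,-1,(0,255,0),1)
    o=o[780:1120,460:940] if k=='t' else o[620:840,640:980]
    cv2.imwrite(f'pics/fit_{k}.png',cv2.resize(o,None,fx=1.6,fy=1.6))
np.save('rest.npy',v)
for i,y in enumerate(ny):
    print('notch',i+1,tf(v,np.array([[0,y,.03],[-.068-.018*i,y,.03],[-.036,y,.03]])).round(4).tolist())
E=dict(black=((258.4,197.4),(248.8,261.2),.005,.185),red=((295.6,172.2),(298.2,242.6),.0045,.205),pale=((349.2,156.4),(333.8,232.4),.0055,.230),liner=((382.8,213.2),(376.8,260.2),.0066,.135))
for n,(t,h,z,L) in E.items():
    t=ray(T,t,z);h=ray(T,h,z);d=t-h
    print(n,'mid',((t+h)/2).round(4),'len',np.linalg.norm(d).round(4),L,'dir',np.arctan2(d[1],d[0]).round(3),'sidepx mid/tip/handle',proj(Sd,np.array([(t+h)/2,t,h])).round(0).tolist())
print('cup',ray(T,(233,145),.04),'jug', ray(T,(310,312),.12))
E
```

```text
[0.4955957  0.31323606 0.046     ] [0.60630617 0.13289792 0.046     ] [0.55095094 0.22306699 0.55058101]
t [0.55530752 0.22784541 0.5678364 ] 0.16340813654219533
s [0.55683562 0.23094255 0.55196453] 0.2610623170221664
ts [0.55537712 0.22724249 0.56465089] 0.4304555066597828
notch 1 [[0.5104, 0.2982, 0.03], [0.453, 0.2618, 0.03], [0.48, 0.2789, 0.03]]
notch 2 [[0.5404, 0.2509, 0.03], [0.4677, 0.2049, 0.03], [0.51, 0.2316, 0.03]]
notch 3 [[0.5704, 0.2036, 0.03], [0.4825, 0.1479, 0.03], [0.5399, 0.1843, 0.03]]
notch 4 [[0.6003, 0.1563, 0.03], [0.4973, 0.091, 0.03], [0.5699, 0.137, 0.03]]
black mid [ 0.5528 -0.0189  0.005 ] len 0.1796 0.185 dir -0.127 sidepx mid/tip/handle [[231.0, 218.0], [262.0, 215.0], [199.0, 221.0]]
red mid [ 0.6175 -0.1398  0.0045] len 0.2002 0.205 dir 0.04 sidepx mid/tip/handle [[268.0, 236.0], [301.0, 229.0], [232.0, 243.0]]
pale mid [ 0.6577 -0.2671  0.0055] len 0.2249 0.23 dir -0.213 sidepx mid/tip/handle [[302.0, 258.0], [345.0, 256.0], [257.0, 261.0]]
liner mid [ 0.5392 -0.3717  0.0066] len 0.1324 0.135 dir -0.16 sidepx mid/tip/handle [[273.0, 293.0], [301.0, 290.0], [243.0, 296.0]]
cup [0.78362745 0.04420524 0.04      ] jug [ 0.35171649 -0.15835106  0.12      ]
```

View pics/fit_t.png

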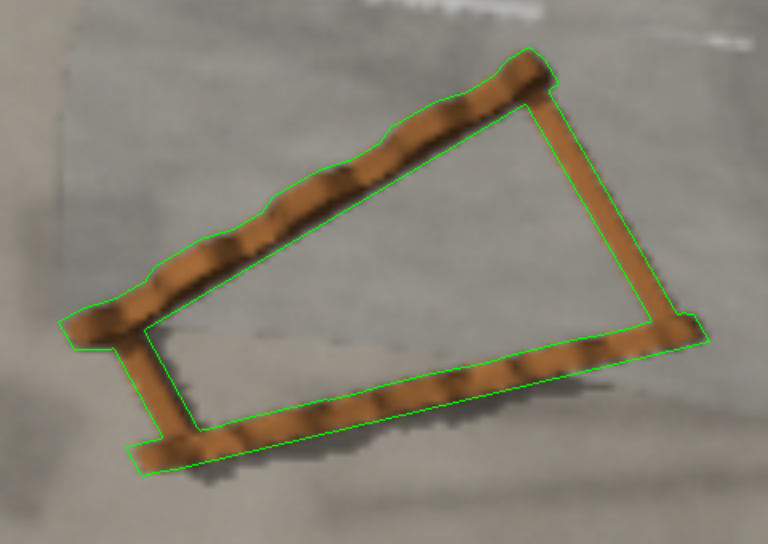

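View pics/fit_s.png

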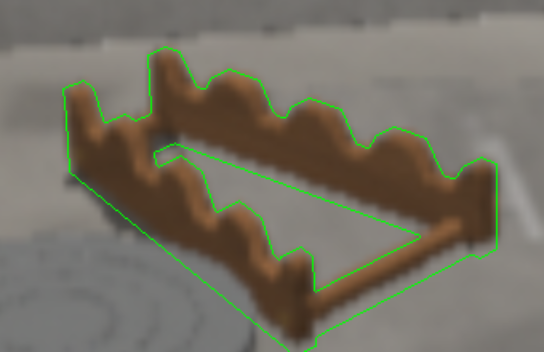

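```bash
cat > to.py <<'E'
import sys,numpy as np
from workcell import get_obs
from scipy.spatial.transform import Rotation as R
def go(*ts):
    o=get_obs();r0=R.from_euler('xyz',o['orientation']);p=np.array(o['tcp_pos'])
    print('t',round(o['clock'],2),'tcp',p.round(4),'rpy',np.round(o['orientation'],3),'w',round(o['width'],4),'F',np.round(o['contact_force'],1))
    for x,y,z,yaw in ts:
        w=(r0.inv()*R.from_euler('xyz',[np.pi,0,yaw])).as_rotvec();d=r0.inv().apply(np.array([x,y,z])-p)
        print((x,y,z,yaw),'->',w.round(3).tolist(),d.round(4).tolist(),'rows>=',round(max(np.linalg.norm(d)/.0625,np.degrees(np.linalg.norm(w))/10.7),1))
if __name__=='__main__':
    go(*[tuple(map(float,a.split(','))) for a in sys.argv[1:]])
E
python3 to.py 0.6,0.1,0.22,1.4 0.5392,-0.3717,0.15,1.411
```

```text
t 1.05 tcp [0.262  0.676  0.2313] rpy [ 3.142 -0.     1.201] w 0.0854 F [0.2 0.3 0.2]
(0.6, 0.1, 0.22, 1.4) -> [0.0, -0.0, -0.199] [-0.4149, 0.5233, 0.0113] rows>= 10.7
(0.5392, -0.3717, 0.15, 1.411) -> [0.0, -0.0, -0.21] [-0.8767, 0.6371, 0.0813] rows>= 17.4
```

```bash
python3 -m creep '[[[0,0,-0.2],[-0.415,0.523,0.011],0.0854],[[0,0,-0.2],[-0.415,0.523,0.011],0.0854],[[0,0,-0.2],[-0.415,0.523,0.011],0.0854],[[0,0,-0.2],[-0.415,0.523,0.011],0.0854],[[0,0,-0.2],[-0.415,0.523,0.011],0.0854],[[0,0,-0.2],[-0.415,0.523,0.011],0.0854],[[0,0,-0.2],[-0.415,0.523,0.011],0.0854],[[0,0,-0.2],[-0.415,0.523,0.011],0.0854],[[0,0,-0.2],[-0.415,0.523,0.011],0.0854],[[0,0,-0.2],[-0.415,0.523,0.011],0.0854],[[0,0,-0.2],[-0.415,0.523,0.011],0.0854]]' 40; python3 to.py 0.5392,-0.3717,0.15,1.411 0.5392,-0.3717,0.004,1.411
```

```text
clock: 2.42
tcp_pos: [0.6013, 0.0963, 0.2206]
orientation: [3.14, 0.001, 1.397]
contact_force: [-1.3, 0.5, 0.6]
width: 0.0856
t 2.42 tcp [0.6013 0.0963 0.2206] rpy [3.140e+00 1.000e-03 1.397e+00] w 0.0856 F [-1.3  0.5  0.6]
(0.5392, -0.3717, 0.15, 1.411) -> [0.001, 0.001, -0.014] [-0.4716, 0.0194, 0.071] rows>= 7.6
(0.5392, -0.3717, 0.004, 1.411) -> [0.001, 0.001, -0.014] [-0.4715, 0.0192, 0.217] rows>= 8.3
```

```bash
python3 -m creep '[[[0,0,-0.014],[-0.472,0.019,0.071],0.0854],[[0,0,-0.014],[-0.472,0.019,0.071],0.0854],[[0,0,-0.014],[-0.472,0.019,0.071],0.0854],[[0,0,-0.014],[-0.472,0.019,0.071],0.0854],[[0,0,-0.014],[-0.472,0.019,0.071],0.0854],[[0,0,-0.014],[-0.472,0.019,0.071],0.0854],[[0,0,-0.014],[-0.472,0.019,0.071],0.0854],[[0,0,-0.014],[-0.472,0.019,0.071],0.0854],[[0,0,-0.014],[-0.472,0.019,0.071],0.0854]]'; python3 to.py 0.5392,-0.3717,0.004,1.411
python3 - <<'E'
from h import *
p=read_camera('wrist');cv2.imwrite('pics/w1.png',p['image'])
print(proj(p,[[.5392,-.3717,.0066]]))
o=get_obs();print(proj(p,[o['tcp_pos']]))
E
```

```text
clock: 3.55
tcp_pos: [0.5361, -0.3781, 0.1496]
orientation: [3.141, 0.004, 1.403]
contact_force: [0.6, -0.0, 0.1]
width: 0.0852
t 3.55 tcp [ 0.5361 -0.3781  0.1496] rpy [3.141 0.004 1.403] w 0.0852 F [ 0.6 -0.   0.1]
(0.5392, -0.3717, 0.004, 1.411) -> [0.001, 0.004, -0.008] [0.0074, 0.0018, 0.1456] rows>= 2.3
[[264.59012288 184.54519037]]
[[263.8534207 260.7034309]]
```

View pics/w1.png

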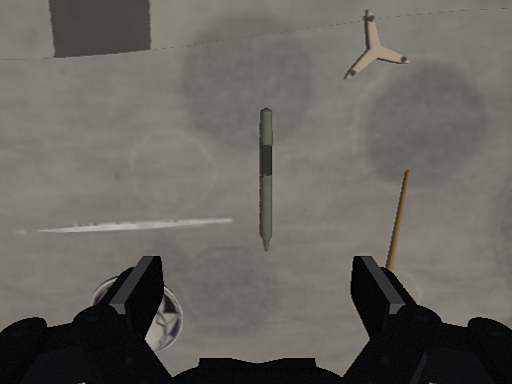

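```bash
python3 -m creep '[[[0.001,0.004,-0.008],[0.0074,0.002,0.06],0.0854],[[0.001,0.004,-0.008],[0.0074,0.002,0.11],0.0854],[[0.001,0.004,-0.008],[0.0074,0.002,0.135],0.06],[[0.001,0.004,-0.008],[0.0074,0.002,0.145],0.04],[[0.001,0.004,-0.008],[0.0074,0.002,0.1455],0.04],[[0.001,0.004,-0.008],[0.0074,0.002,0.1455],0.0],[[0.001,0.004,-0.008],[0.0074,0.002,0.1455],0.0],[[0.001,0.004,-0.008],[0.0074,0.002,0.1455],0.0],[[0.001,0.004,-0.008],[0.0074,0.002,0.1455],0.0],[[0.001,0.004,-0.008],[0.0074,0.002,0.1455],0.0]]' 40; python3 to.py 0.5392,-0.3717,0.15,1.411
```

```text
clock: 4.85
tcp_pos: [0.5419, -0.3684, 0.0059]
orientation: [3.139, -0.002, 1.415]
contact_force: [-0.3, 0.7, 7.7]
width: 0.0117
t 4.85 tcp [ 0.5419 -0.3684  0.0059] rpy [ 3.139e+00 -2.000e-03  1.415e+00] w 0.0117 F [-0.3  0.7  7.7]
(0.5392, -0.3717, 0.15, 1.411) -> [0.003, -0.002, 0.004] [-0.0035, -0.0018, -0.1441] rows>= 2.3
```

```bash
python3 -m creep '[[[0,0,0],[0,0,-0.03],0.0],[[0,0,0],[0,0,-0.08],0.0],[[0,0,0],[0,0,-0.14],0.0],[[0,0,0],[0,0,-0.2],0.0],[[0,0,0],[0,0,-0.2],0.0]]'; python3 to.py 0.48,0.2789,0.2,2.136
python3 - <<'E'
from h import *
p=read_camera('wrist');cv2.imwrite('pics/w2.png',p['image'])
E
```

```text
clock: 5.48
tcp_pos: [0.5445, -0.3711, 0.2123]
orientation: [3.128, 0.003, 1.414]
contact_force: [-0.1, -0.3, -0.7]
width: 0.012
t 5.47 tcp [ 0.5445 -0.3711  0.2123] rpy [3.128e+00 3.000e-03 1.414e+00] w 0.012 F [-0.1 -0.3 -0.7]
(0.48, 0.2789, 0.2, 2.136) -> [0.012, 0.008, -0.722] [0.6321, -0.1651, 0.0079] rows>= 10.5
```

View pics/w2.png

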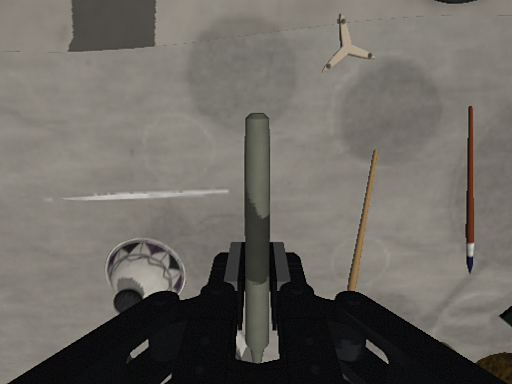

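```bash
python3 -m creep '[[[0.012,0.008,-0.722],[0.632,-0.165,0.008],0],[[0.012,0.008,-0.722],[0.632,-0.165,0.008],0],[[0.012,0.008,-0.722],[0.632,-0.165,0.008],0],[[0.012,0.008,-0.722],[0.632,-0.165,0.008],0],[[0.012,0.008,-0.722],[0.632,-0.165,0.008],0],[[0.012,0.008,-0.722],[0.632,-0.165,0.008],0],[[0.012,0.008,-0.722],[0.632,-0.165,0.008],0],[[0.012,0.008,-0.722],[0.632,-0.165,0.008],0],[[0.012,0.008,-0.722],[0.632,-0.165,0.008],0],[[0.012,0.008,-0.722],[0.632,-0.165,0.008],0],[[0.012,0.008,-0.722],[0.632,-0.165,0.008],0],[[0.012,0.008,-0.722],[0.632,-0.165,0.008],0]]'; python3 to.py 0.48,0.2789,0.07,2.136
python3 - <<'E'
from h import *
p=read_camera('wrist');cv2.imwrite('pics/w3.png',p['image'])
p=read_camera('top');cv2.imwrite('pics/t3.png',cv2.resize(p['image'][170:300,90:260],None,fx=4,fy=4))
E
```

```text
clock: 7.02
tcp_pos: [0.4759, 0.2828, 0.1976]
orientation: [-3.136, -0.007, 2.142]
contact_force: [-1.0, -0.8, -1.0]
width: 0.0115
t 7.03 tcp [0.4759 0.2828 0.1976] rpy [-3.136 -0.007  2.142] w 0.0115 F [-1.  -0.8 -1. ]
(0.48, 0.2789, 0.07, 2.136) -> [-0.005, -0.007, 0.006] [-0.0064, 0.002, 0.1275] rows>= 2.0
```

View pics/w3.png

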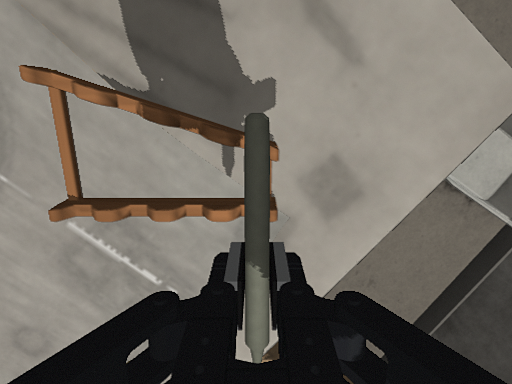

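View pics/t3.png

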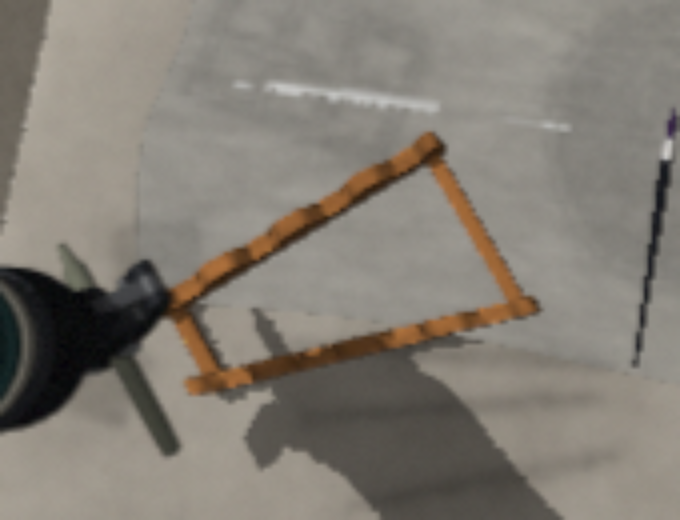

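```bash
python3 -m creep '[[[-0.005,-0.007,0.006],[-0.0064,0.002,0.05],0],[[-0.005,-0.007,0.006],[-0.0064,0.002,0.1],0],[[-0.005,-0.007,0.006],[-0.0064,0.002,0.127],0],[[-0.005,-0.007,0.006],[-0.0064,0.002,0.127],0],[[-0.005,-0.007,0.006],[-0.0064,0.002,0.127],0]]'; python3 to.py 0.48,0.2789,0.036,2.136
python3 - <<'E'
from h import *
p=read_camera('wrist');im=p['image'].copy()
from fit import tf
v=np.load('rest.npy')
for q in proj(p,tf(v,np.array([[0,.084,.03],[-.068,.084,.03]]))): cv2.circle(im,tuple(int(a) for a in q),4,(0,255,0),1)
cv2.imwrite('pics/w4.png',im)
p=read_camera('side');cv2.imwrite('pics/s4.png',cv2.resize(p['image'][100:230,120:290],None,fx=4,fy=4))
E
```

```text
clock: 7.75
tcp_pos: [0.4819, 0.2733, 0.0714]
orientation: [-3.141, 0.003, 2.128]
contact_force: [0.4, 0.0, -0.2]
width: 0.012
t 7.75 tcp [0.4819 0.2733 0.0714] rpy [-3.141e+00  3.000e-03  2.128e+00] w 0.012 F [ 0.4  0.  -0.2]
(0.48, 0.2789, 0.036, 2.136) -> [-0.001, 0.003, -0.008] [0.0059, 0.0014, 0.0354] rows>= 0.6
```

View pics/w4.png

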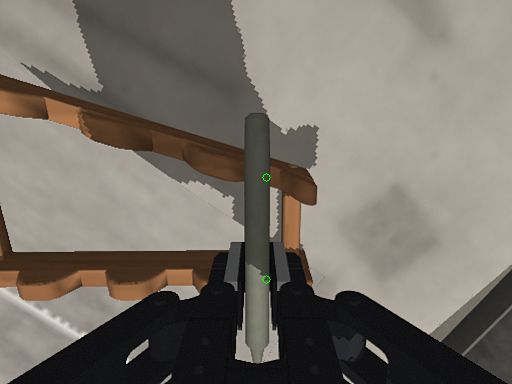

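View pics/s4.png

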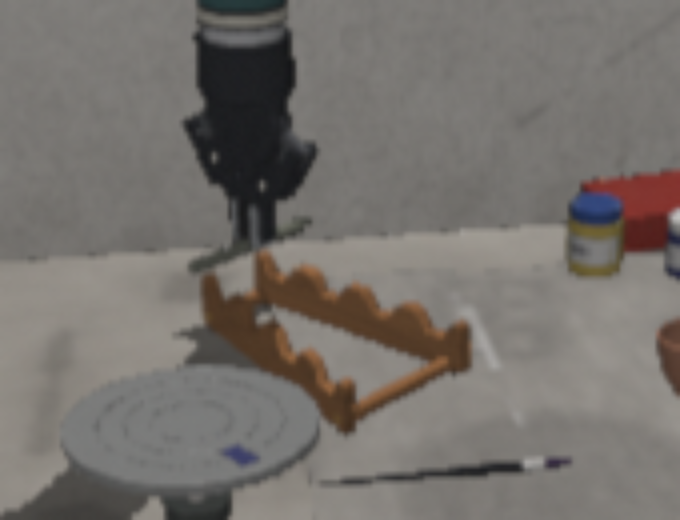

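```bash
python3 -m creep '[[[0,0,-0.008],[0.0059,0.0014,0.012],0],[[0,0,-0.008],[0.0059,0.0014,0.012],0],[[0,0,-0.008],[0.0059,0.0014,0.012],0],[[0,0,-0.008],[0.0059,0.0014,0.012],0]]'; python3 to.py 0.48,0.2789,0.036,2.136
python3 -m creep '[[[0,0,0],[0,0,0],0],[[0,0,0],[0,0,0],0]]'; python3 to.py 0.48,0.2789,0.036,2.136
```

```text
clock: 8.35
tcp_pos: [0.4804, 0.28, 0.0602]
orientation: [3.14, 0.003, 2.137]
contact_force: [0.9, -1.0, 0.5]
width: 0.0114
t 8.35 tcp [0.4804 0.28   0.0602] rpy [3.140e+00 3.000e-03 2.137e+00] w 0.0114 F [ 0.9 -1.   0.5]
(0.48, 0.2789, 0.036, 2.136) -> [0.001, 0.003, 0.001] [-0.0007, -0.001, 0.0242] rows>= 0.4
clock: 8.6
tcp_pos: [0.4804, 0.2799, 0.0602]
orientation: [3.14, 0.003, 2.137]
contact_force: [-0.4, 0.1, -0.9]
width: 0.0118
t 8.6 tcp [0.4804 0.2799 0.0602] rpy [3.140e+00 3.000e-03 2.137e+00] w 0.0118 F [-0.4  0.1 -0.9]
(0.48, 0.2789, 0.036, 2.136) -> [0.001, 0.003, 0.001] [-0.0006, -0.001, 0.0242] rows>= 0.4
```

```bash
python3 -m creep '[[[0,0.003,0.001],[-0.0006,-0.001,0.01],0],[[0,0.003,0.001],[-0.0006,-0.001,0.018],0],[[0,0.003,0.001],[-0.0006,-0.001,0.022],0],[[0,0.003,0.001],[-0.0006,-0.001,0.022],0],[[0,0.003,0.001],[-0.0006,-0.001,0.022],0]]'; python3 to.py 0.48,0.2789,0.036,2.136
python3 - <<'E'
from h import *
p=read_camera('side');cv2.imwrite('pics/s5.png',cv2.resize(p['image'][130:230,150:290],None,fx=5,fy=5,interpolation=cv2.INTER_CUBIC))
E
```

```text
clock: 9.22
tcp_pos: [0.4801, 0.279, 0.0383]
orientation: [3.14, -0.0, 2.136]
contact_force: [0.4, 0.3, -0.1]
width: 0.0115
t 9.22 tcp [0.4801 0.279  0.0383] rpy [ 3.14  -0.     2.136] w 0.0115 F [ 0.4  0.3 -0.1]
(0.48, 0.2789, 0.036, 2.136) -> [0.002, -0.0, 0.0] [-0.0, -0.0001, 0.0023] rows>= 0.0
```

View pics/s5.png

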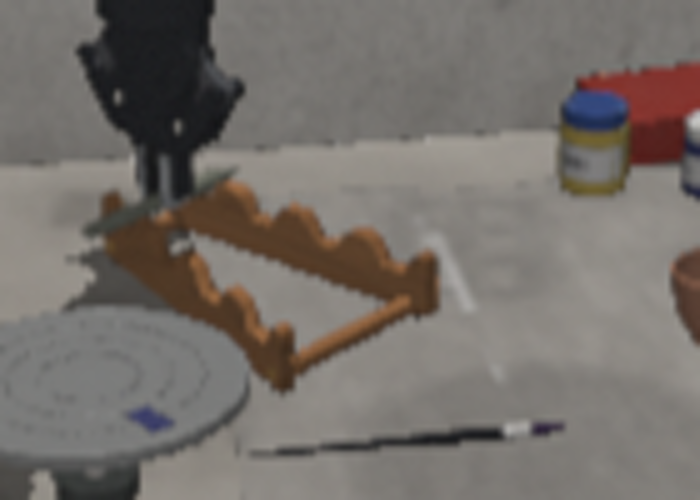

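```bash
python3 -m creep '[[[0,0,0],[0,0,0.003],0],[[0,0,0],[0,0,0.003],0],[[0,0,0],[0,0,0.003],0.015],[[0,0,0],[0,0,0.003],0.02],[[0,0,0],[0,0,0.003],0.03],[[0,0,0],[0,0,0.003],0.03],[[0,0,0],[0,0,-0.03],0.03],[[0,0,0],[0,0,-0.08],0.03],[[0,0,0],[0,0,-0.14],0.04],[[0,0,0],[0,0,-0.16],0.0854],[[0,0,0],[0,0,-0.16],0.0854]]'
python3 - <<'E'
from h import *
b=np.array([.5528,-.0189]);th=-.127;g=b-.018*np.array([np.cos(th),np.sin(th)]);print('grasp black',g,th+np.pi/2)
from to import go
go((g[0],g[1],.15,th+np.pi/2))
p=read_camera('top');cv2.imwrite('pics/t6.png',cv2.resize(p['image'][170:300,90:260],None,fx=4,fy=4))
p=read_camera('side');cv2.imwrite('pics/s6.png',cv2.resize(p['image'][130:230,150:290],None,fx=5,fy=5,interpolation=cv2.INTER_CUBIC))
E
```

```text
clock: 10.65
tcp_pos: [0.4809, 0.2794, 0.2002]
orientation: [3.136, -0.0, 2.136]
contact_force: [0.2, 0.3, -0.4]
width: 0.0744
grasp black [ 0.53494497 -0.01662014] 1.4437963267948966
t 10.65 tcp [0.4809 0.2794 0.2002] rpy [ 3.136 -0.     2.136] w 0.0744 F [ 0.2  0.3 -0.4]
(np.float64(0.5349449659963859), np.float64(-0.016620140195147293), 0.15, 1.4437963267948966) -> [0.006, -0.002, 0.692] [-0.2789, -0.1133, 0.0494] rows>= 4.9
```

View pics/s6.png

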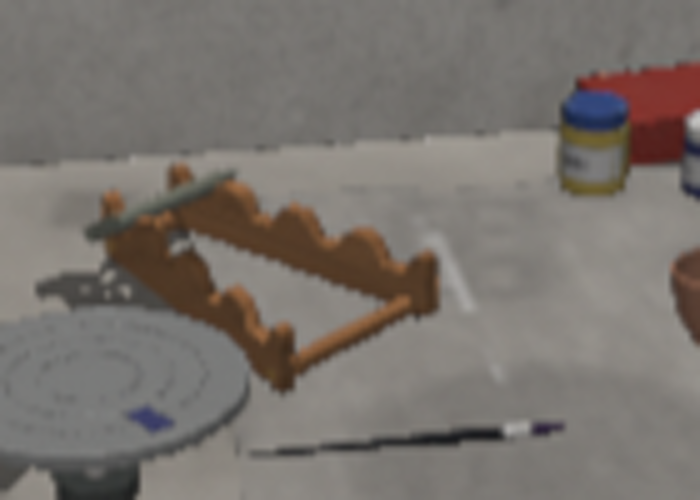

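View pics/t6.png

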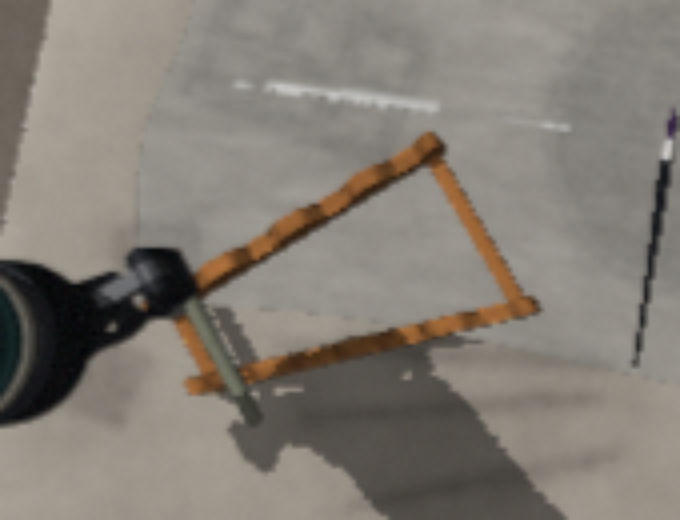

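Liner lies in both first notches. Next the black brush.

```bash
python3 -m creep '[[[0,0,0.692],[-0.279,-0.113,0.049],0.0854],[[0,0,0.692],[-0.279,-0.113,0.049],0.0854],[[0,0,0.692],[-0.279,-0.113,0.049],0.0854],[[0,0,0.692],[-0.279,-0.113,0.049],0.0854],[[0,0,0.692],[-0.279,-0.113,0.049],0.0854],[[0,0,0.692],[-0.279,-0.113,0.049],0.0854],[[0,0,0.692],[-0.279,-0.113,0.049],0.0854],[[0,0,0.692],[-0.279,-0.113,0.049],0.0854]]'
python3 - <<'E'
from h import *
from to import go
go((.535,-.0166,.002,1.444))
p=read_camera('wrist');im=p['image'].copy()
for q in proj(p,[[.535,-.0166,.005],[.5528,-.0189,.005]]):print(q);cv2.circle(im,tuple(int(a) for a in q),4,(0,255,0),1)
cv2.imwrite('pics/w7.png',im)
E
```

```text
clock: 11.75
tcp_pos: [0.5328, -0.0159, 0.1478]
orientation: [-3.14, -0.001, 1.447]
contact_force: [-0.3, -0.3, 0.4]
width: 0.0856
t 11.75 tcp [ 0.5328 -0.0159  0.1478] rpy [-3.140e+00 -1.000e-03  1.447e+00] w 0.0856 F [-0.3 -0.3  0.4]
(0.535, -0.0166, 0.002, 1.444) -> [-0.002, -0.001, 0.003] [-0.0006, 0.0025, 0.1458] rows>= 2.3
[255.86806132 185.28053772]
[255.81056136 203.88317912]
```

View pics/w7.png

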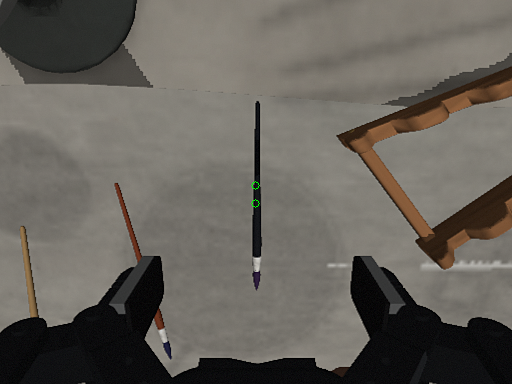

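```bash
python3 -m creep '[[[0,0,0.003],[-0.0006,0.0025,0.06],0.0854],[[0,0,0.003],[-0.0006,0.0025,0.11],0.06],[[0,0,0.003],[-0.0006,0.0025,0.135],0.04],[[0,0,0.003],[-0.0006,0.0025,0.145],0.03],[[0,0,0.003],[-0.0006,0.0025,0.1455],0.03],[[0,0,0.003],[-0.0006,0.0025,0.1455],0],[[0,0,0.003],[-0.0006,0.0025,0.1455],0],[[0,0,0.003],[-0.0006,0.0025,0.1455],0],[[0,0,0.003],[-0.0006,0.0025,0.1455],0],[[0,0,0.003],[-0.0006,0.0025,0.1455],0]]' 40
python3 -m creep '[[[0,0,0],[0,0,-0.02],0],[[0,0,0],[0,0,-0.06],0],[[0,0,0],[0,0,-0.11],0],[[0,0,0],[0,0,-0.15],0],[[0,0,0],[0,0,-0.15],0]]'
python3 - <<'E'
from h import *
from fit import tf,ny
from to import go
v=np.load('rest.npy');q=tf(v,np.array([[-.036-.018,ny[1],.12]]))[0];print(q)
go((q[0],q[1],.15,2.136))
p=read_camera('wrist');cv2.imwrite('pics/w8.png',p['image'])
E
```

```text
clock: 13.05
tcp_pos: [0.5363, -0.0165, 0.0039]
orientation: [3.14, -0.001, 1.444]
contact_force: [-0.7, 0.4, 7.0]
width: 0.0079
clock: 13.68
tcp_pos: [0.5384, -0.0168, 0.1574]
orientation: [3.133, -0.003, 1.444]
contact_force: [0.8, -0.2, -1.1]
width: 0.0076
[0.49477586 0.22199968 0.12      ]
t 13.68 tcp [ 0.5384 -0.0168  0.1574] rpy [ 3.133e+00 -3.000e-03  1.444e+00] w 0.0076 F [ 0.8 -0.2 -1.1]
(np.float64(0.4947758552338641), np.float64(0.22199967522099445), 0.15, 2.136) -> [0.01, 0.001, -0.692] [0.2314, -0.0735, 0.0073] rows>= 3.9
```

View pics/w8.png

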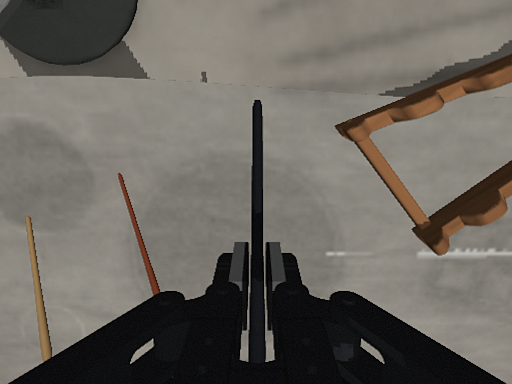

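```bash
python3 -m creep '[[[0.01,0,-0.692],[0.231,-0.0735,0.007],0],[[0.01,0,-0.692],[0.231,-0.0735,0.007],0],[[0.01,0,-0.692],[0.231,-0.0735,0.007],0],[[0.01,0,-0.692],[0.231,-0.0735,0.007],0],[[0.01,0,-0.692],[0.231,-0.0735,0.007],0],[[0.01,0,-0.692],[0.231,-0.0735,0.007],0],[[0.01,0,-0.692],[0.231,-0.0735,0.007],0],[[0.01,0,-0.692],[0.231,-0.0735,0.007],0],[[0.01,0,-0.692],[0.231,-0.0735,0.007],0]]'; python3 to.py 0.4948,0.222,0.06,2.136
```

```text
clock: 14.85
tcp_pos: [0.4935, 0.2207, 0.1486]
orientation: [-3.138, -0.001, 2.134]
contact_force: [-0.4, -0.2, 0.1]
width: 0.008
t 14.85 tcp [0.4935 0.2207 0.1486] rpy [-3.138e+00 -1.000e-03  2.134e+00] w 0.008 F [-0.4 -0.2  0.1]
(0.4948, 0.222, 0.06, 2.136) -> [-0.004, -0.001, -0.002] [0.0003, 0.0022, 0.0886] rows>= 1.4
```

```bash
python3 -m creep '[[[-0.004,0,-0.002],[0.0003,0.0022,0.04],0],[[-0.004,0,-0.002],[0.0003,0.0022,0.075],0],[[-0.004,0,-0.002],[0.0003,0.0022,0.0886],0],[[-0.004,0,-0.002],[0.0003,0.0022,0.0886],0],[[-0.004,0,-0.002],[0.0003,0.0022,0.0886],0]]'; python3 to.py 0.4948,0.222,0.034,2.136
python3 - <<'E'
from h import *
p=read_camera('side');cv2.imwrite('pics/s9.png',cv2.resize(p['image'][130:230,150:290],None,fx=5,fy=5,interpolation=cv2.INTER_CUBIC))
p=read_camera('wrist');cv2.imwrite('pics/w9.png',p['image'])
E
```

```text
clock: 15.48
tcp_pos: [0.4956, 0.2224, 0.0611]
orientation: [3.14, -0.001, 2.136]
contact_force: [0.7, 0.2, -0.4]
width: 0.008
t 15.47 tcp [0.4956 0.2224 0.0611] rpy [ 3.140e+00 -1.000e-03  2.136e+00] w 0.008 F [ 0.7  0.2 -0.4]
(0.4948, 0.222, 0.034, 2.136) -> [0.002, -0.001, 0.0] [0.0, -0.001, 0.0271] rows>= 0.4
```

View pics/s9.png

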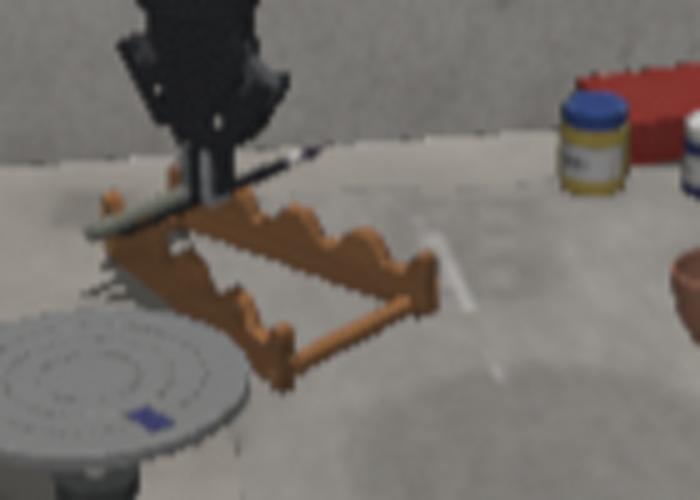

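View pics/w9.png

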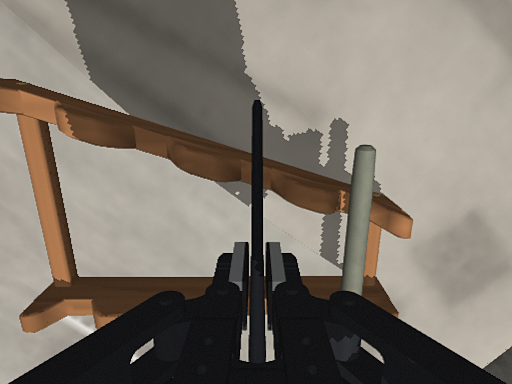

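```bash
python3 -m creep '[[[0.002,0,0],[0,-0.001,0.012],0],[[0.002,0,0],[0,-0.001,0.021],0],[[0.002,0,0],[0,-0.001,0.026],0],[[0.002,0,0],[0,-0.001,0.028],0],[[0.002,0,0],[0,-0.001,0.028],0],[[0.002,0,0],[0,-0.001,0.028],0.012],[[0.002,0,0],[0,-0.001,0.028],0.018],[[0.002,0,0],[0,-0.001,0.028],0.025],[[0.002,0,0],[0,-0.001,0.028],0.025]]'
python3 -m creep '[[[0,0,0],[0,0,-0.02],0.025],[[0,0,0],[0,0,-0.07],0.025],[[0,0,0],[0,0,-0.12],0.025],[[0,0,0],[0,0,-0.16],0.08],[[0,0,0],[0,0,-0.16],0.08]]'
python3 - <<'E'
from h import *
b=np.array([.6175,-.1398]);th=.04;g=b-.02*np.array([np.cos(th),np.sin(th)]);print('grasp red',g,th+np.pi/2)
from to import go
go((g[0],g[1],.15,th+np.pi/2))
p=read_camera('top');cv2.imwrite('pics/t10.png',cv2.resize(p['image'][170:300,90:260],None,fx=4,fy=4))
p=read_camera('side');cv2.imwrite('pics/s10.png',cv2.resize(p['image'][130:230,150:290],None,fx=5,fy=5,interpolation=cv2.INTER_CUBIC))
E
```

```text
clock: 16.7
tcp_pos: [0.4949, 0.2219, 0.0331]
orientation: [3.141, -0.001, 2.136]
contact_force: [0.3, -0.2, 0.2]
width: 0.0247
clock: 17.32
tcp_pos: [0.4971, 0.2229, 0.1964]
orientation: [3.134, -0.0, 2.136]
contact_force: [1.2, 0.2, 0.1]
width: 0.0603
grasp red [ 0.597516   -0.14059979] 1.6107963267948966
t 17.32 tcp [0.4971 0.2229 0.1964] rpy [ 3.134 -0.     2.136] w 0.0603 F [1.2 0.2 0.1]
(np.float64(0.5975159978667804), np.float64(-0.14059978668373269), 0.15, 1.6107963267948966) -> [0.007, -0.002, 0.525] [-0.3608, -0.1102, 0.0454] rows>= 6.1
```

View pics/s10.png

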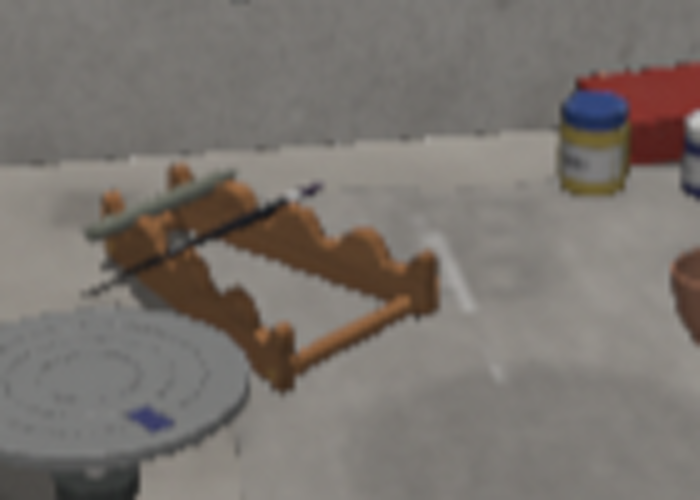

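View pics/t10.png

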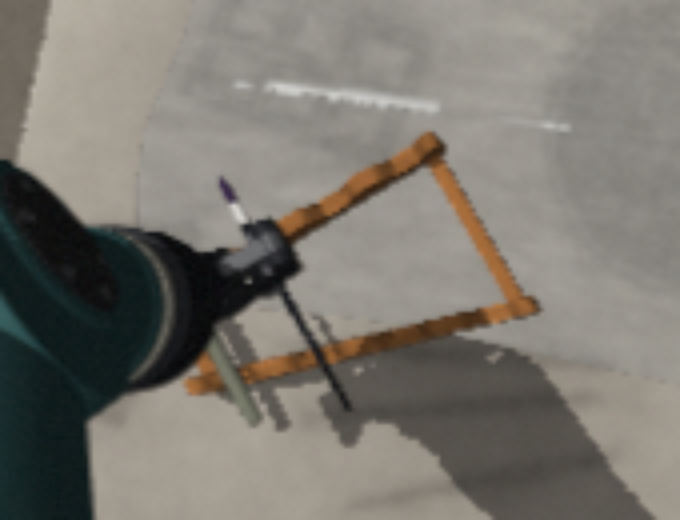

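Black brush lies in the second notches. Next the red-brown one.

```bash
python3 -m creep '[[[0.007,0,0.525],[-0.361,-0.11,0.045],0.0854],[[0.007,0,0.525],[-0.361,-0.11,0.045],0.0854],[[0.007,0,0.525],[-0.361,-0.11,0.045],0.0854],[[0.007,0,0.525],[-0.361,-0.11,0.045],0.0854],[[0.007,0,0.525],[-0.361,-0.11,0.045],0.0854],[[0.007,0,0.525],[-0.361,-0.11,0.045],0.0854],[[0.007,0,0.525],[-0.361,-0.11,0.045],0.0854],[[0.007,0,0.525],[-0.361,-0.11,0.045],0.0854],[[0.007,0,0.525],[-0.361,-0.11,0.045],0.0854]]'
python3 - <<'E'
from h import *
from to import go
go((.5975,-.1406,.0015,1.611))
p=read_camera('wrist');im=p['image'].copy()
for q in proj(p,[[.5975,-.1406,.0045],[.6175,-.1398,.0045]]):print(q);cv2.circle(im,tuple(int(a) for a in q),4,(0,255,0),1)
cv2.imwrite('pics/w11.png',im)
E
```

```text
clock: 18.55
tcp_pos: [0.5945, -0.1395, 0.1469]
orientation: [-3.133, -0.001, 1.614]
contact_force: [0.3, 0.3, 0.1]
width: 0.0854
t 18.55 tcp [ 0.5945 -0.1395  0.1469] rpy [-3.133e+00 -1.000e-03  1.614e+00] w 0.0854 F [0.3 0.3 0.1]
(0.5975, -0.1406, 0.0015, 1.611) -> [-0.009, -0.001, 0.003] [-0.0014, 0.0042, 0.1454] rows>= 2.3
[255.00655519 187.14020003]
[254.98826448 207.85285966]
```

View pics/w11.png

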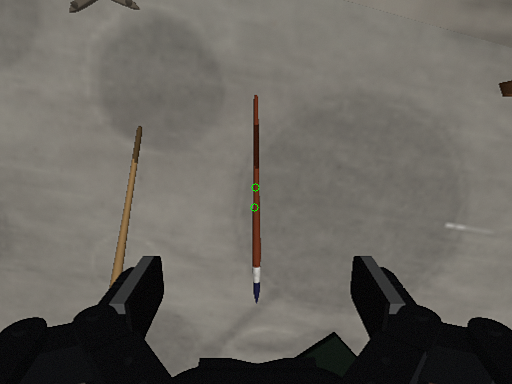

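Both green points lie on the red brush (≈(256,190)); grasp it.

```bash
python3 -m creep '[[[-0.009,0,0.003],[-0.0014,0.0042,0.06],0.0854],[[-0.009,0,0.003],[-0.0014,0.0042,0.11],0.06],[[-0.009,0,0.003],[-0.0014,0.0042,0.135],0.04],[[-0.009,0,0.003],[-0.0014,0.0042,0.144],0.03],[[-0.009,0,0.003],[-0.0014,0.0042,0.145],0.03],[[-0.009,0,0.003],[-0.0014,0.0042,0.145],0],[[-0.009,0,0.003],[-0.0014,0.0042,0.145],0],[[-0.009,0,0.003],[-0.0014,0.0042,0.145],0],[[-0.009,0,0.003],[-0.0014,0.0042,0.145],0],[[-0.009,0,0.003],[-0.0014,0.0042,0.145],0]]' 40
python3 -m creep '[[[0,0,0],[0,0,-0.02],0],[[0,0,0],[0,0,-0.06],0],[[0,0,0],[0,0,-0.11],0],[[0,0,0],[0,0,-0.15],0],[[0,0,0],[0,0,-0.15],0]]'
python3 - <<'E'
from h import *
from fit import tf,ny
from to import go
v=np.load('rest.npy');q=tf(v,np.array([[-.036-.020,ny[2],.12]]))[0];print(q)
go((q[0],q[1],.15,2.136))
p=read_camera('wrist');cv2.imwrite('pics/w12.png',p['image'])
E
```

```text
clock: 19.85
tcp_pos: [0.599, -0.1406, 0.0037]
orientation: [3.138, -0.0, 1.612]
contact_force: [-1.8, 0.8, 7.0]
width: 0.0075
clock: 20.48
tcp_pos: [0.6012, -0.1416, 0.1587]
orientation: [3.129, 0.002, 1.611]
contact_force: [-0.6, -0.8, -1.2]
width: 0.0074
[0.52305308 0.17362201 0.12      ]
t 20.48 tcp [ 0.6012 -0.1416  0.1587] rpy [3.129e+00 2.000e-03 1.611e+00] w 0.0074 F [-0.6 -0.8 -1.2]
(np.float64(0.5230530761486791), np.float64(0.17362200705339104), 0.15, 2.136) -> [0.011, 0.005, -0.525] [0.3181, -0.0654, 0.0073] rows>= 5.2
```

View pics/w12.png

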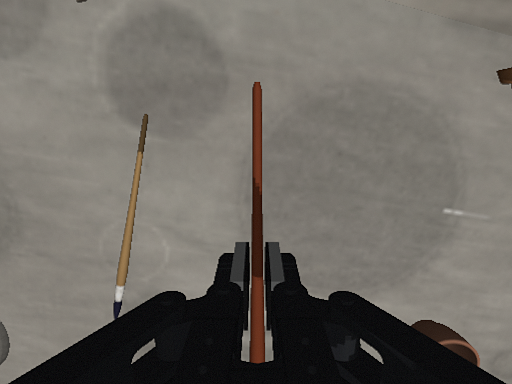

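```bash
python3 -m creep '[[[0.011,0.005,-0.525],[0.318,-0.0654,0.007],0],[[0.011,0.005,-0.525],[0.318,-0.0654,0.007],0],[[0.011,0.005,-0.525],[0.318,-0.0654,0.007],0],[[0.011,0.005,-0.525],[0.318,-0.0654,0.007],0],[[0.011,0.005,-0.525],[0.318,-0.0654,0.007],0],[[0.011,0.005,-0.525],[0.318,-0.0654,0.007],0],[[0.011,0.005,-0.525],[0.318,-0.0654,0.007],0],[[0.011,0.005,-0.525],[0.318,-0.0654,0.007],0],[[0.011,0.005,-0.525],[0.318,-0.0654,0.007],0]]'; python3 to.py 0.523,0.1736,0.06,2.136
```

```text
clock: 21.65
tcp_pos: [0.5219, 0.1714, 0.1484]
orientation: [-3.138, -0.002, 2.133]
contact_force: [0.2, -0.1, -0.2]
width: 0.0071
t 21.65 tcp [0.5219 0.1714 0.1484] rpy [-3.138e+00 -2.000e-03  2.133e+00] w 0.0071 F [ 0.2 -0.1 -0.2]
(0.523, 0.1736, 0.06, 2.136) -> [-0.004, -0.002, -0.003] [0.0011, 0.0025, 0.0884] rows>= 1.4
```

```bash
python3 -m creep '[[[-0.004,0,-0.003],[0.0011,0.0025,0.04],0],[[-0.004,0,-0.003],[0.0011,0.0025,0.075],0],[[-0.004,0,-0.003],[0.0011,0.0025,0.088],0],[[-0.004,0,-0.003],[0.0011,0.0025,0.088],0],[[-0.004,0,-0.003],[0.0011,0.0025,0.088],0]]'; python3 to.py 0.523,0.1736,0.034,2.136
python3 - <<'E'
from h import *
p=read_camera('wrist');cv2.imwrite('pics/w13.png',p['image'])
E
```

```text
clock: 22.28
tcp_pos: [0.524, 0.1737, 0.0615]
orientation: [3.139, -0.002, 2.135]
contact_force: [0.8, 0.3, -0.3]
width: 0.0073
t 22.27 tcp [0.524  0.1737 0.0615] rpy [ 3.139e+00 -2.000e-03  2.135e+00] w 0.0073 F [ 0.8  0.3 -0.3]
(0.523, 0.1736, 0.034, 2.136) -> [0.002, -0.002, -0.001] [0.0004, -0.001, 0.0275] rows>= 0.4
```

View pics/w13.png

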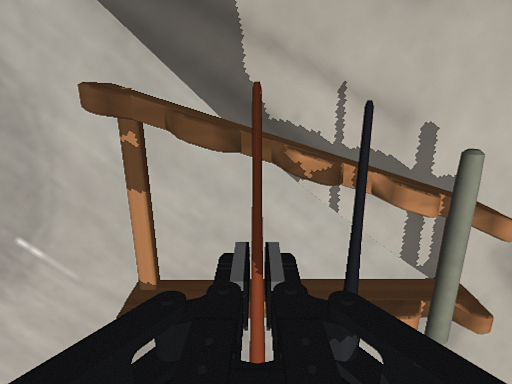

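```bash
python3 -m creep '[[[0.002,0,0],[0,-0.001,0.012],0],[[0.002,0,0],[0,-0.001,0.021],0],[[0.002,0,0],[0,-0.001,0.026],0],[[0.002,0,0],[0,-0.001,0.0285],0],[[0.002,0,0],[0,-0.001,0.0285],0],[[0.002,0,0],[0,-0.001,0.0285],0.012],[[0.002,0,0],[0,-0.001,0.0285],0.018],[[0.002,0,0],[0,-0.001,0.0285],0.025],[[0.002,0,0],[0,-0.001,0.0285],0.025]]'
python3 -m creep '[[[0,0,0],[0,0,-0.02],0.025],[[0,0,0],[0,0,-0.07],0.025],[[0,0,0],[0,0,-0.12],0.025],[[0,0,0],[0,0,-0.16],0.08],[[0,0,0],[0,0,-0.16],0.08]]'
python3 - <<'E'
from h import *
b=np.array([.6577,-.2671]);th=-.213;g=b-.022*np.array([np.cos(th),np.sin(th)]);print('grasp pale',g,th+np.pi/2)
from to import go
go((g[0],g[1],.15,th+np.pi/2))
p=read_camera('side');cv2.imwrite('pics/s14.png',cv2.resize(p['image'][130:230,150:290],None,fx=5,fy=5,interpolation=cv2.INTER_CUBIC))
E
```

```text
clock: 23.45
tcp_pos: [0.5233, 0.1733, 0.033]
orientation: [3.141, -0.002, 2.135]
contact_force: [0.1, -0.2, -0.4]
width: 0.0252
clock: 24.08
tcp_pos: [0.5256, 0.174, 0.1964]
orientation: [3.134, -0.0, 2.135]
contact_force: [-0.2, 1.0, -1.1]
width: 0.0606
grasp pale [ 0.63619718 -0.26244935] 1.3577963267948965
t 24.07 tcp [0.5256 0.174  0.1964] rpy [ 3.134 -0.     2.135] w 0.0606 F [-0.2  1.  -1.1]
(np.float64(0.6361971750338089), np.float64(-0.26244935289735366), 0.15, 1.3577963267948965) -> [0.008, -0.003, 0.777] [-0.428, -0.1402, 0.0452] rows>= 7.2
```

View pics/s14.png

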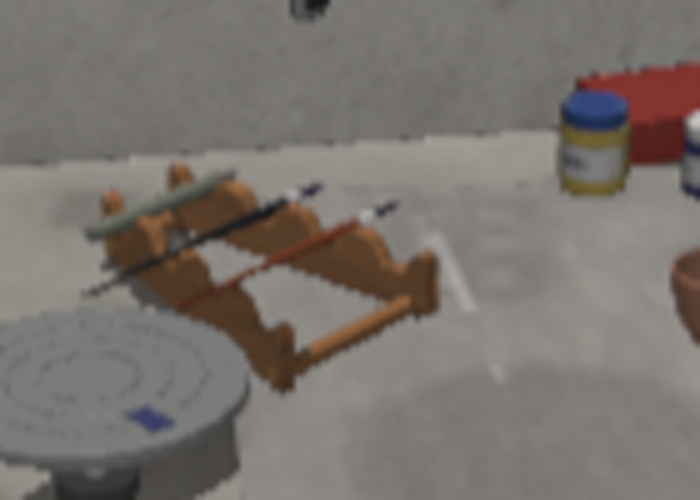

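Red is in the third notches. Now the pale brush.

```bash
python3 -m creep '[[[0.008,0,0.777],[-0.428,-0.14,0.045],0.0854],[[0.008,0,0.777],[-0.428,-0.14,0.045],0.0854],[[0.008,0,0.777],[-0.428,-0.14,0.045],0.0854],[[0.008,0,0.777],[-0.428,-0.14,0.045],0.0854],[[0.008,0,0.777],[-0.428,-0.14,0.045],0.0854],[[0.008,0,0.777],[-0.428,-0.14,0.045],0.0854],[[0.008,0,0.777],[-0.428,-0.14,0.045],0.0854],[[0.008,0,0.777],[-0.428,-0.14,0.045],0.0854],[[0.008,0,0.777],[-0.428,-0.14,0.045],0.0854],[[0.008,0,0.777],[-0.428,-0.14,0.045],0.0854]]'
python3 - <<'E'
from h import *
from to import go
go((.6362,-.2624,.002,1.358))
p=read_camera('wrist');im=p['image'].copy()
for q in proj(p,[[.6362,-.2624,.0055],[.6577,-.2671,.0055]]):print(q);cv2.circle(im,tuple(int(a) for a in q),4,(0,255,0),1)
cv2.imwrite('pics/w15.png',im)
E
```

```text
clock: 25.38
tcp_pos: [0.6344, -0.2598, 0.1476]
orientation: [-3.134, -0.002, 1.361]
contact_force: [0.5, -0.1, -0.5]
width: 0.0852
t 25.38 tcp [ 0.6344 -0.2598  0.1476] rpy [-3.134e+00 -2.000e-03  1.361e+00] w 0.0852 F [ 0.5 -0.1 -0.5]
(0.6362, -0.2624, 0.002, 1.358) -> [-0.007, -0.002, 0.003] [-0.0025, 0.0034, 0.1456] rows>= 2.3
[253.69702273 186.50514157]
[253.66216103 209.27622221]
```

View pics/w15.png

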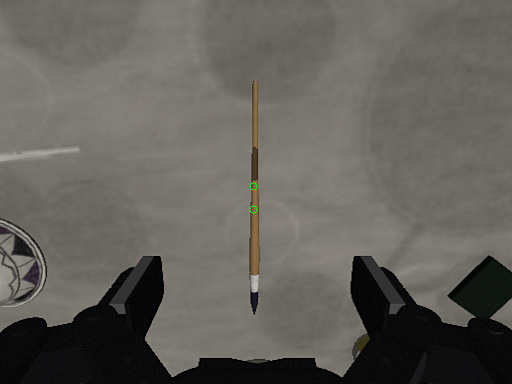

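```bash
python3 -m creep '[[[-0.007,0,0.003],[-0.0025,0.0034,0.06],0.0854],[[-0.007,0,0.003],[-0.0025,0.0034,0.11],0.06],[[-0.007,0,0.003],[-0.0025,0.0034,0.135],0.04],[[-0.007,0,0.003],[-0.0025,0.0034,0.144],0.03],[[-0.007,0,0.003],[-0.0025,0.0034,0.145],0.03],[[-0.007,0,0.003],[-0.0025,0.0034,0.145],0],[[-0.007,0,0.003],[-0.0025,0.0034,0.145],0],[[-0.007,0,0.003],[-0.0025,0.0034,0.145],0],[[-0.007,0,0.003],[-0.0025,0.0034,0.145],0],[[-0.007,0,0.003],[-0.0025,0.0034,0.145],0]]' 40
python3 -m creep '[[[0,0,0],[0,0,-0.02],0],[[0,0,0],[0,0,-0.06],0],[[0,0,0],[0,0,-0.11],0],[[0,0,0],[0,0,-0.15],0],[[0,0,0],[0,0,-0.15],0]]'
python3 - <<'E'
from h import *
from fit import tf,ny
from to import go
v=np.load('rest.npy');q=tf(v,np.array([[-.036-.022,ny[3],.12]]))[0];print(q)
go((q[0],q[1],.15,2.136))
p=read_camera('wrist');cv2.imwrite('pics/w16.png',p['image'])
E
```

```text
clock: 26.68
tcp_pos: [0.6379, -0.2625, 0.0047]
orientation: [3.139, -0.002, 1.359]
contact_force: [-1.0, 0.2, 6.1]
width: 0.0089
clock: 27.3
tcp_pos: [0.6401, -0.2642, 0.1603]
orientation: [3.129, -0.001, 1.358]
contact_force: [0.6, -0.5, -0.4]
width: 0.009
[0.5513303  0.12524434 0.12      ]
t 27.3 tcp [ 0.6401 -0.2642  0.1603] rpy [ 3.129e+00 -1.000e-03  1.358e+00] w 0.009 F [ 0.6 -0.5 -0.4]
(np.float64(0.5513302970634941), np.float64(0.12524433888578762), 0.15, 2.136) -> [0.012, 0.004, -0.778] [0.3619, -0.1692, 0.0085] rows>= 6.4
```

View pics/w16.png

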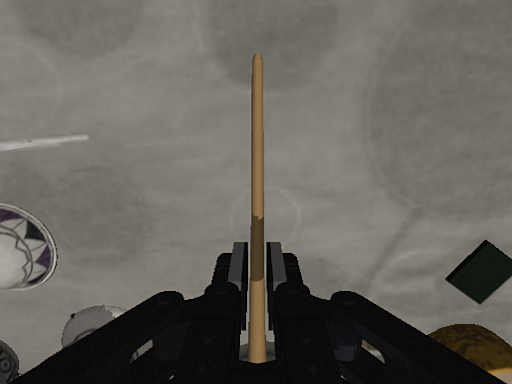

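```bash
python3 -m creep '[[[0.012,0.004,-0.778],[0.362,-0.169,0.008],0],[[0.012,0.004,-0.778],[0.362,-0.169,0.008],0],[[0.012,0.004,-0.778],[0.362,-0.169,0.008],0],[[0.012,0.004,-0.778],[0.362,-0.169,0.008],0],[[0.012,0.004,-0.778],[0.362,-0.169,0.008],0],[[0.012,0.004,-0.778],[0.362,-0.169,0.008],0],[[0.012,0.004,-0.778],[0.362,-0.169,0.008],0],[[0.012,0.004,-0.778],[0.362,-0.169,0.008],0],[[0.012,0.004,-0.778],[0.362,-0.169,0.008],0],[[0.012,0.004,-0.778],[0.362,-0.169,0.008],0]]'; python3 to.py 0.5513,0.1252,0.06,2.136
```

```text
clock: 28.6
tcp_pos: [0.55, 0.1235, 0.1486]
orientation: [-3.138, -0.003, 2.132]
contact_force: [-0.4, -0.2, -0.0]
width: 0.009
t 28.6 tcp [0.55   0.1235 0.1486] rpy [-3.138e+00 -3.000e-03  2.132e+00] w 0.009 F [-0.4 -0.2 -0. ]
(0.5513, 0.1252, 0.06, 2.136) -> [-0.004, -0.003, -0.004] [0.0005, 0.0024, 0.0886] rows>= 1.4
```

```bash
python3 -m creep '[[[-0.004,0.003,-0.004],[0.0005,0.0024,0.04],0],[[-0.004,0,-0.004],[0.0005,0.0024,0.075],0],[[-0.004,0,-0.004],[0.0005,0.0024,0.088],0],[[-0.004,0,-0.004],[0.0005,0.0024,0.088],0],[[-0.004,0,-0.004],[0.0005,0.0024,0.088],0]]'; python3 to.py 0.5513,0.1252,0.034,2.136
python3 - <<'E'
from h import *
p=read_camera('wrist');cv2.imwrite('pics/w17.png',p['image'])
E
```

```text
clock: 29.22
tcp_pos: [0.5524, 0.1252, 0.0617]
orientation: [3.14, -0.002, 2.136]
contact_force: [0.5, 0.5, 0.1]
width: 0.0089
t 29.23 tcp [0.5524 0.1252 0.0617] rpy [ 3.140e+00 -2.000e-03  2.136e+00] w 0.0089 F [0.5 0.5 0.1]
(0.5513, 0.1252, 0.034, 2.136) -> [0.002, -0.002, -0.0] [0.0006, -0.001, 0.0277] rows>= 0.4
```

View pics/w17.png

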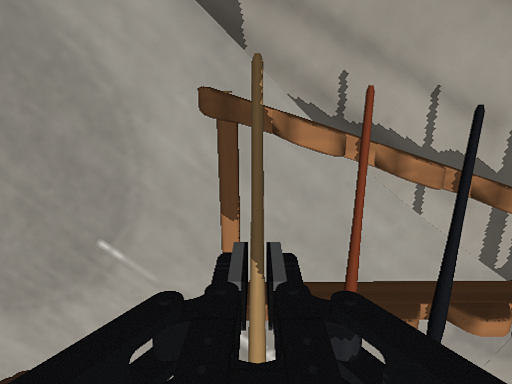

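```bash
python3 -m creep '[[[0.002,0,0],[0.0006,-0.001,0.012],0],[[0.002,0,0],[0.0006,-0.001,0.021],0],[[0.002,0,0],[0.0006,-0.001,0.025],0],[[0.002,0,0],[0.0006,-0.001,0.0275],0],[[0.002,0,0],[0.0006,-0.001,0.0275],0],[[0.002,0,0],[0.0006,-0.001,0.0275],0.012],[[0.002,0,0],[0.0006,-0.001,0.0275],0.018],[[0.002,0,0],[0.0006,-0.001,0.0275],0.025],[[0.002,0,0],[0.0006,-0.001,0.0275],0.025]]'
python3 -m creep '[[[0,0,0],[0,0,-0.02],0.025],[[0,0,0],[0,0,-0.07],0.025],[[0,0,0],[0,0,-0.12],0.025],[[0,0,0],[0,0,-0.16],0.06],[[0,0,0],[-0.06,0.02,-0.18],0.06],[[0,0,0],[-0.12,0.02,-0.18],0.06],[[0,0,0],[-0.18,0.02,-0.18],0.06],[[0,0,0],[-0.24,0.02,-0.18],0.06],[[0,0,0],[-0.25,0.02,-0.18],0.06],[[0,0,0],[-0.25,0.02,-0.18],0.06]]'
python3 - <<'E'
from h import *
p=read_camera('side');cv2.imwrite('pics/s18.png',cv2.resize(p['image'][130:240,150:310],None,fx=5,fy=5,interpolation=cv2.INTER_CUBIC))
print('cup side',boxes_of(p,'cup')[0])
p=read_camera('top');cv2.imwrite('pics/t18.png',cv2.resize(p['image'][130:280,90:290],None,fx=4,fy=4))
print('cup top',boxes_of(p,'cup')[:1], get_obs()['clock'])
E
```

```text
clock: 30.4
tcp_pos: [0.5513, 0.1253, 0.0343]
orientation: [3.141, -0.002, 2.136]
contact_force: [-0.2, -0.3, 0.1]
width: 0.0247
clock: 31.65
tcp_pos: [0.7019, -0.0762, 0.2132]
orientation: [-3.141, -0.003, 2.134]
contact_force: [-0.4, 0.8, -0.3]
width: 0.06
cup side {'centre': [0.5752, 0.4898], 'confidence': 0.82}
cup top [{'centre': [0.4525, 0.3865], 'confidence': 0.81}] 31.85
```

View pics/s18.png

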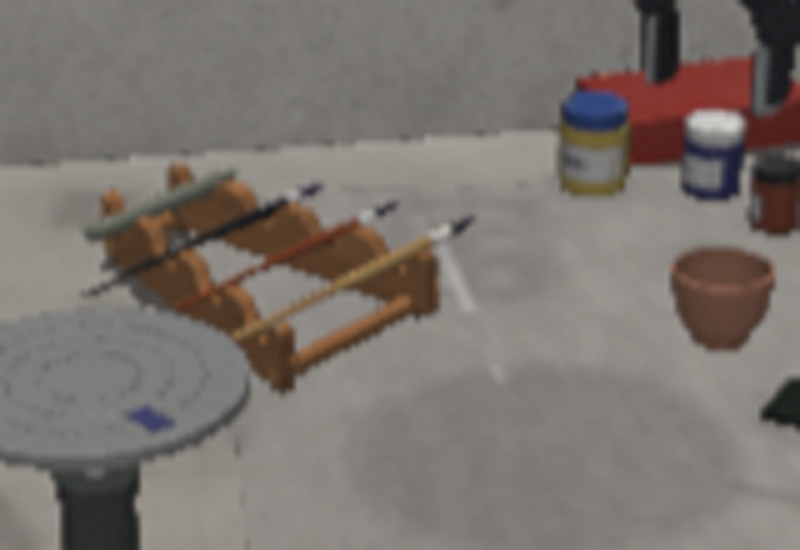

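View pics/t18.png

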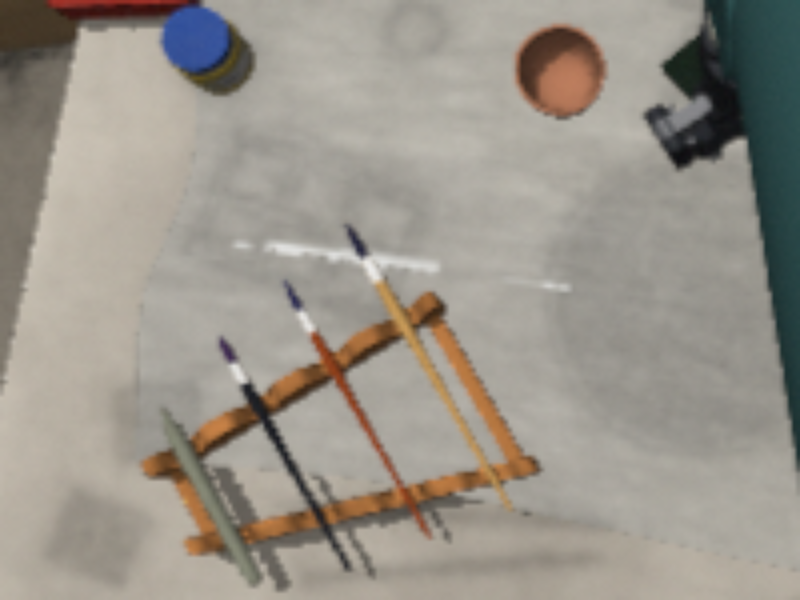

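```bash
python3 -c "
from workcell import *
print(hand_in(), get_obs()['clock'])"
```

```text
the job is handed in; nothing more can be done
the job is handed in; nothing more can be done
```

The liner tool and the three brushes are back on the brush rest, and I handed the job in at about 32 s of the 106 s allowed.

- **Order:** from the narrow end, the liner tool is in notch 1, the black brush in notch 2, the reddish-brown brush in notch 3 and the pale brush in notch 4.
- **Lie:** the last top and side pictures show each one across both rails. The working tips are out beyond the front rail and the handle ends over the rear rail.
- **Cup and robot:** in those last pictures the cup stands where it did at the start. The network's cup centre differed from its first report by about 1–4 px. The arm was clear of everything.
- **Forces:** wrist force stayed under about 10 N at every reading I took, peaking at each grasp near the table.

No check failed.

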